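# Load a spool of kitchen twine on the twine stand

### The job

Take the red-and-white spool of twine off its slanting dowel on the wooden rack and slip it over the upright spindle of the twine stand, lowering it (not dropping it) until it sits fully down on the steel disc. Then swing the stand's keeper arm back over the spool as far as it goes, so that its eye stands above the spindle. Leave the other two spools, the jar and the salt shaker where they are.

Things in the scene. Friction and masses are not known exactly. Their poses are not given: they have to be found in the camera images.
- red_spool: Red-and-white spool of twine, 90 mm tall, 0.22 kg, loose: a cylinder 52 mm in diameter (grip here) on a foot flange 64 mm in diameter, 7 mm thick; a 24 mm bore runs right through. Origin: centre of the foot's underside; +z along the bore from foot to top. On the rack it slants with its dowel (35 degrees from vertical, leaning to the rack's front), hanging up to 5 mm off the dowel's axis.
- blue_spool: The blue-and-white spool. Stored beside the red spool; same size and shape. Same origin and axes as the red spool. Leave it where it is.
- jute_spool: The brown (jute) spool. Stored beside the red spool; same size and shape. Same origin and axes as the red spool. Leave it where it is.
- rack: Wooden spool rack, fixed, 320 mm wide (y), 95 deep (x), 80 high; front is -x. Its board slants up to the back at 35 degrees; three dowels stand square to it at y = -100, 0, 100 mm, x = 0, feet 50 mm above the table, 14 mm in diameter, 60 mm long; each holds one spool whose foot rests on the board. Origin: table level under the foot of the middle dowel.
- seat (a point): Twine stand, fixed: centre of the top of its steel disc (70 mm in diameter, 20 mm above the table), where the spool's foot must rest. z up along the spindle (14 mm in diameter, round tip 95 mm above this point); +x to the keeper arm's post, 90 mm away. Dark wooden base 215 mm long (x = -68 to 148 mm), 112 mm wide, top 17 mm above the table.
- keeper_hinge (a point): Upright hinge axis of the keeper arm at the height of the arm's rod, 150 mm above the table, on a post 11 mm in diameter, 90 mm from the spindle along the stand's +x. A brass cap 18 mm in diameter on it ends 12 mm above this point.
- keeper_eye (a point): Centre of the eye at the end of the keeper arm, a level ring 33 mm across, 90 mm from the hinge and at the same height (150 mm above the table). A straight level steel rod 9 mm in diameter joins hinge and eye.
- keeper (a joint): Angle of the keeper arm about its upright hinge, rad. 0: at its stop, the arm points from post to spindle, the eye right above the spindle. Grows as the arm swings open to the stand's +y side, to 2.1 (anticlockwise from above closes it). Stays where it is left; a push of about 2 N moves it.
- jar: Bystander: glass jar with a red lid, 62 mm in diameter, 86 mm tall, loose. Origin: centre of the underside.
- salt: Bystander: grey salt shaker, 44 mm in diameter, 90 mm tall, loose. Origin: centre of the underside.
There are look-alikes about, which are no part of the job. What is shaped like the red_spool but turquoise is not meant.

How it is judged:
By the outcome, as a careful person would: the job done as asked, in the order asked, and still so for the second after the job is handed in, with the robot touching nothing.
It also fails if it takes over 58 s, if anything falls off the work surface, if the arm or the gripper's body presses on something with over 40 N, if the wrist force passes 120 N, or if a joint passes its speed limit or range.

### The arm

A 7-joint arm with a two-finger parallel gripper is mounted at the origin on the work surface; the furniture and walls round the work are solid. World frame = base frame: x ahead of the robot, y to its left, z up, the work surface at z = 0. Lengths are in mm, angles in rad, forces in N, time in s.
With the tool pointing down it reaches from about 400 to 850 mm from the base axis. Payload 4.5 kg.
Tool frame: the origin (TCP) lies between the finger pads; the fingertips stand 8 mm ahead of it and the grasp point (between the pads) lies 11 mm behind it; x points along the fingers, y is the direction in which the jaws open and shut, and the axes are right-handed (so a half turn about x gives the same grasp; the last joint's range is limited). The gripper opens to 85 mm and grips with 20 to 120 N. Pads are 22 mm wide; open, the fingers measure 114 mm over their backs; the gripper's body (76 mm by 85 mm) begins 54 mm behind the grasp point. The pads swing forward as they close: fully open they stand 13 mm farther back than shut.
Start: joints at [1.246, 0.689, -0.195, 1.565, 0.157, 0.902, -0.215], TCP at [219.499, -585.212, 239.317] pointing down, gripper open.
Joint ranges: [-3.01, 3.01], [-0.46, 2.08], [-1.47, 1.51], [0.13, 2.56], [-1, 4.14], [0.04, 2.09], [-2.66, 2.66]. Speed limits (rad/s): [2.57, 2.57, 3.14, 3.14, 3.14, 3.14, 3.14].

### API

Orientations are given as a unit quaternion [w, x, y, z].
In Python, from plant import robot gives the robot as it stands. The module is installed in compiled form; this text tells all that it offers.
- The arm moves only by the tool arm_command, never from a script. Its argument "moves" is a list of rows, each an object of numbers: "dx", "dy", "dz": the shift along the world's x, y, z in mm; "twist": the turn about the world's z in rad; "claw": the finger opening in mm, from 0 to 85.4. In form: [{"dx": .., "dy": .., "dz": .., "twist": .., "claw": ..}, ...]. A call has 1 to 12 rows; each row is the pose to reach, as a shift and turn from the pose commanded when the call began; what a row does not reach only later rows make up. A row lasts 1/12 s, in which the tool goes at most 41.7 mm and 7.16 degrees, less where a joint would pass 70% of its speed; a pose out of reach is approached as far as the arm can. A call with a gripper value outside its range is refused whole. The fingers move at their own pace and stop on an object; "newtons" is the grip in N (left out, the last holds). Time passes only in rows, so rows that repeat a pose let the fingers close. It gives the time, the measured TCP pose, the force and the opening at its end, in the units of the state.
- robot.sense(): the state, without advancing time (a new reading comes with each control period).
- robot.grab_frame(name): name is "scene" or "top"; returns a dict with "img" (420x560x3 uint8, red, green, blue), "fx", "fy", "cx", "cy" (pixels), "rvec" (rotation vector, rad) and "tvec" (3), from world to camera coordinates, as OpenCV has them. Camera axes: x right, y down, z forward; pixel columns grow to the right and rows downward; lengths in mm; the calibration is good to about 2 mm. A picture is of the moment at which its call begins. There is no depth.
- robot.close_job(): hands the job in, once; it reports no verdict.
The state is a dict: "t": time; "q": joint angles; "qvel": joint speeds; "effort": joint torques, N m; "tcp_pos": TCP position; "tool_rot": TCP orientation; "contact_force": force on the tool from outside, world axes, zero at the start; "moment": the same for the moment, N m; "opening": finger opening in mm.
Only numpy, scipy, OpenCV 4.12 (cv2) and the standard library are available. Lean on these libraries where they do the work, as an engineer would, in place of code of your own. Each camera call takes 0.05 s, during which the arm holds its last target. There are 200 camera calls.

## Working session

There is one attempt and no reset: what is moved stays moved. The work goes in short steps, Python scripts to look and compute and a tool call to move; the robot and the scene stay as the last step left them, time stands still between calls to the robot, and variables do not carry over. Pictures are saved under pics/ and viewed, about 8 in all and at most 12, crops included, and the job is handed in when it is done.

Besides the shell and the picture viewer there is one more tool, called after ">>>" as name([rows], argument=value, ...), one row to a line, values as JSON. arm_command: Moves the arm, as the interface text tells. Its arguments: {"type":"object","properties":{"moves":{"type":"array","items":{"type":"object","properties":{"dx":{"type":"number"},"dy":{"type":"number"},"dz":{"type":"number"},"twist":{"type":"number"},"claw":{"type":"number"}}}},"newtons":{"type":"number"}},"required":["moves"]}

```bash
mkdir -p pics
cat > h.py <<'E'
import numpy as np, cv2
from plant import robot
def grab(n,f=None):
    d=robot.grab_frame(n)
    if f: cv2.imwrite('pics/'+f,d['img'][:,:,::-1])
    return d
def ray(d,u,v):
    R=cv2.Rodrigues(np.array(d['rvec'],float))[0];t=np.array(d['tvec'],float).ravel()
    r=R.T@np.array([(u-d['cx'])/d['fx'],(v-d['cy'])/d['fy'],1]);return -R.T@t,r/np.linalg.norm(r)
def onz(d,u,v,z):
    c,r=ray(d,u,v);return c+r*(z-c[2])/r[2]
def tri(d1,p1,d2,p2):
    c1,r1=ray(d1,*p1);c2,r2=ray(d2,*p2)
    s=np.linalg.lstsq(np.c_[r1,-r2],c2-c1,rcond=None)[0]
    a,b=c1+s[0]*r1,c2+s[1]*r2
    return (a+b)/2,np.linalg.norm(a-b)
def proj(d,P):
    return cv2.projectPoints(np.array(P,float).reshape(-1,3),np.array(d['rvec'],float),np.array(d['tvec'],float),np.array([[d['fx'],0,d['cx']],[0,d['fy'],d['cy']],[0,0,1]]),None)[0].reshape(-1,2)
E
python3 -c "
from h import *
np.set_printoptions(precision=1,suppress=True)
for n in('scene','top'):
    d=grab(n,n+'1.png');print(n,d['fx'],ray(d,280,210))
print(robot.sense())
"
```

```text
scene 453.8873054833206 (array([ -76.2,  881.9, 1220.7]), array([ 0.3, -0.6, -0.8]))
top 470.808062339707 (array([ 362.5,   95.3, 1316.8]), array([ 0.1,  0. , -1. ]))
{'t': 0.1, 'q': array([ 1.2,  0.7, -0.2,  1.6,  0.2,  0.9, -0.2]), 'qvel': array([-0., -0.,  0., -0.,  0.,  0., -0.]), 'effort': array([ -0. , -54.1,  -1.3, -15.9,   0. ,   0. ,  -0. ]), 'tcp_pos': array([ 219.2, -584.7,  238.6]), 'tool_rot': array([-0.1, -0.7, -0.1,  0.7]), 'contact_force': array([-0.3,  0.7, -1. ]), 'moment': array([ 0., -0.,  0.]), 'opening': 85.41112502514271}
```

View pics/scene1.png

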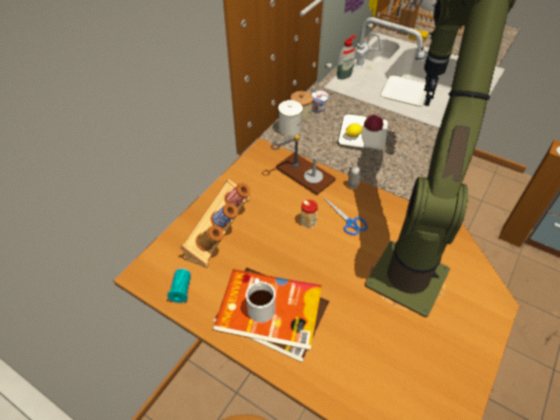

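View pics/top1.png

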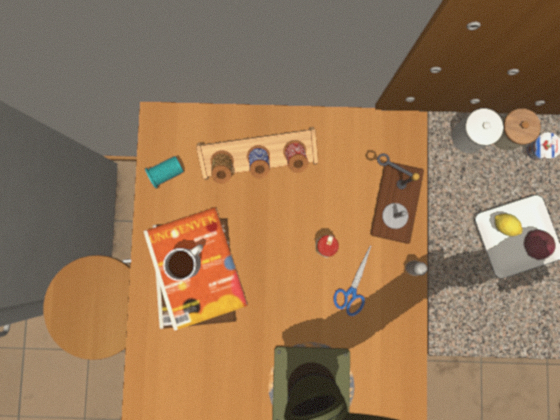

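The top view shows the rack at (200–315, 130–175) with red on the right at (295,150). The stand is at (398,205), with the keeper swung open to (372,156). The jar is at (328,244), the salt at (418,268), and the turquoise decoy at (165,170). Next I'll zoom in.

```bash
python3 -c "
import cv2,numpy as np
t=cv2.imread('pics/top1.png');s=cv2.imread('pics/scene1.png')
def c(i,x,y,w=133,h=100):return cv2.resize(i[y:y+h,x:x+w],(399,300),interpolation=cv2.INTER_CUBIC)
cv2.imwrite('pics/crops.png',np.vstack([np.hstack([c(t,190,105),c(t,330,140)]),np.hstack([c(s,175,170),c(s,250,120)])]))
"
```

```text
(no output)
```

View pics/crops.png

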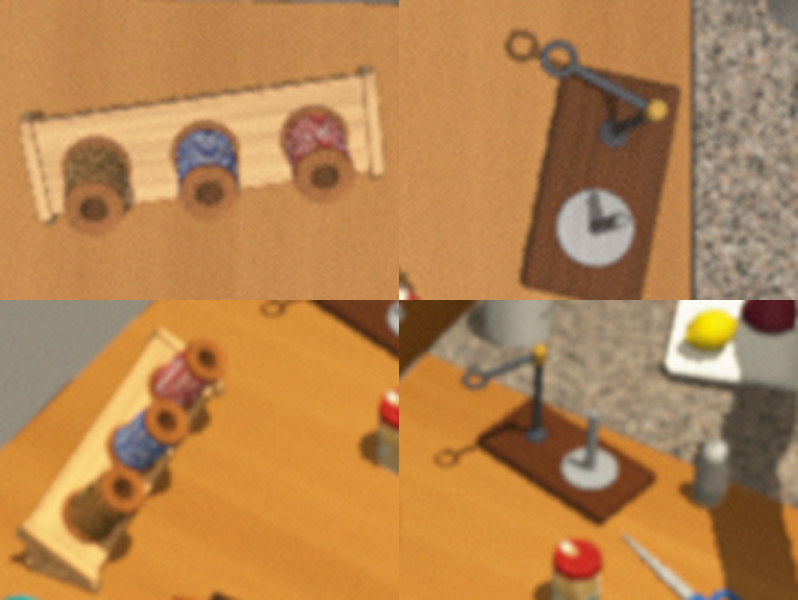

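```bash
cat > m.py <<'E'
from h import *
np.set_printoptions(precision=1,suppress=True)
T=grab('top');S=grab('scene')
for n,a,b,z in [('red',(298.3,163.7),(244,189.3),124),('blue',(259.7,169),(230.3,210),124),('jute',(221.3,174.3),(216,232.7),124),('disc',(395.3,216.3),(313.7,176),20),('cap',(415.7,176.7),(297,137.3),162),('eye',(383.7,159.3),(275,145.7),150),('spintip',(404.3,213),(314.7,157.5),115)]:
    print(n,*tri(T,a,S,b),'T',onz(T,*a,z),'S',onz(S,*b,z))
for p in [(22,118),(373,70),(383,175),(45,220)]:print(onz(T,190+p[0]/3,105+p[1]/3,80 if p[1]<120 else 25))
E
python3 m.py
```

```text
red [587.2  52.  114.9] 1.1830763622592375 T [586.   52.6 124. ] S [581.2  58.6 124. ]
blue [570.8 151.5 115.1] 0.8196902407794928 T [569.6 151.3 124. ] S [565.2 157.2 124. ]
jute [554.  250.1 113.7] 2.0203319643663042 T [553.2 249.3 124. ] S [547.1 255.6 124. ]
disc [ 466.4 -223.8   12. ] 0.1300239517571051 T [ 465.7 -221.9   20. ] S [ 462.9 -216.5   20. ]
cap [ 556.3 -241.8  147.1] 0.6954591168284984 T [ 554.1 -237.3  162. ] S [ 547.2 -226.3  162. ]
eye [ 599.2 -161.4  145.7] 0.5003818363199578 T [ 598.1 -160.6  150. ] S [ 596.7 -157.1  150. ]
spintip [ 468.5 -224.2  104.6] 0.8081319414042824 T [ 467.2 -221.6  115. ] S [ 463.8 -213.6  115. ]
[639.5 322.2  80. ]
[691.5  10.3  80. ]
[607.   -4.7  25. ]
[556.5 306.8  25. ]
```

```bash
cat >> h.py <<'E'
from scipy.spatial.transform import Rotation as Ro
def st():
    s=robot.sense();w,x,y,z=s['tool_rot'];M=Ro.from_quat([x,y,z,w]).as_matrix()
    print('t',round(s['t'],2),'tcp',np.round(s['tcp_pos'],1),'jawang',round(np.arctan2(M[1,1],M[0,1]),3),'xaxis',np.round(M[:,0],3),'F',np.round(s['contact_force'],1),'open',round(s['opening'],1),'q',np.round(s['q'],2))
E
python3 -c "
from h import *
st();print('want jaw',np.arctan2(.986,-.166))"
```

```text
t 0.2 tcp [ 219.3 -584.8  238.8] jawang -1.212 xaxis [-0.     0.001 -1.   ] F [-0.1 -0.3  0. ] open 85.6 q [ 1.25  0.69 -0.19  1.57  0.16  0.9  -0.22]
want jaw 1.7375891987160585
```

>>> arm_command([
  {"dx":19,"dy":32},
  {"dx":38,"dy":64},
  {"dx":57,"dy":96},
  {"dx":77,"dy":128,"twist":-0.05},
  {"dx":96,"dy":160,"twist":-0.1},
  {"dx":115,"dy":192,"twist":-0.15},
  {"dx":134,"dy":224,"twist":-0.19},
  {"dx":153,"dy":256,"twist":-0.19},
  {"dx":172,"dy":288,"twist":-0.19},
  {"dx":192,"dy":320,"twist":-0.19},
  {"dx":211,"dy":352,"twist":-0.19},
  {"dx":230,"dy":384,"twist":-0.19},
])

```text
$.moves[0]: bad value
```

>>> arm_command([
  {"dx":19,"dy":32},
  {"dx":38,"dy":64},
  {"dx":57,"dy":96},
  {"dx":77,"dy":128},
  {"dx":96,"dy":160},
  {"dx":115,"dy":192},
  {"dx":134,"dy":224},
  {"dx":153,"dy":256},
  {"dx":153,"dy":256,"dz":-30},
  {"dx":153,"dy":256,"dz":-50},
  {"dx":153,"dy":256,"dz":-50},
  {"dx":153,"dy":256,"dz":-50},
])

```text
$.moves[0]: bad value
```

```bash
python3 -c "
from h import *
st()
T=grab('top','top2.png');S=grab('scene','s2.png')
t=T['img'][:,:,::-1];s=S['img'][:,:,::-1]
def c(i,x,y,w=100,h=100):return cv2.resize(i[y:y+h,x:x+w],(400,400),interpolation=cv2.INTER_CUBIC)
cv2.imwrite('pics/c2.png',np.hstack([c(t,245,105),c(s,195,130)]))"
```

```text
t 0.2 tcp [ 219.3 -584.8  238.8] jawang -1.212 xaxis [-0.     0.001 -1.   ] F [-0.1 -0.3  0. ] open 85.6 q [ 1.25  0.69 -0.19  1.57  0.16  0.9  -0.22]
```

View pics/c2.png

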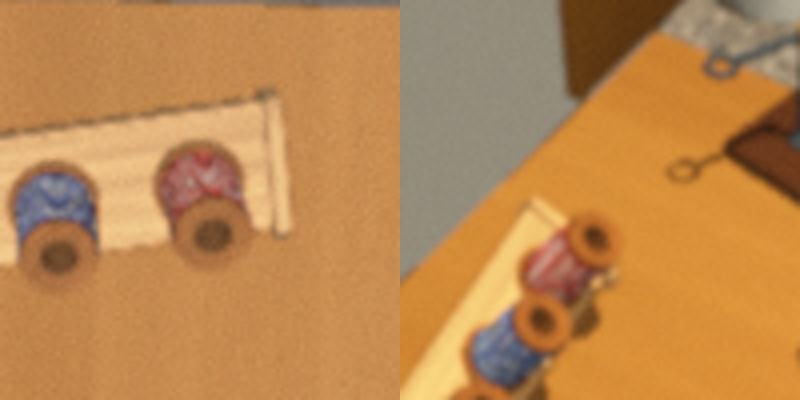

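The move was refused because every row needs all five fields. The arm hasn't moved, and red's top centre in the top view is at about (298,164), matching my first measurement.

>>> arm_command([
  {"dx":192,"dy":320,"dz":0,"twist":-0.1,"claw":85},
  {"dx":192,"dy":320,"dz":0,"twist":-0.19,"claw":85},
  {"dx":192,"dy":320,"dz":0,"twist":-0.19,"claw":85},
  {"dx":192,"dy":320,"dz":0,"twist":-0.19,"claw":85},
  {"dx":192,"dy":320,"dz":0,"twist":-0.19,"claw":85},
  {"dx":192,"dy":320,"dz":0,"twist":-0.19,"claw":85},
  {"dx":192,"dy":320,"dz":0,"twist":-0.19,"claw":85},
  {"dx":192,"dy":320,"dz":0,"twist":-0.19,"claw":85},
  {"dx":192,"dy":320,"dz":0,"twist":-0.19,"claw":85},
  {"dx":383,"dy":640,"dz":0,"twist":-0.19,"claw":85},
  {"dx":383,"dy":640,"dz":0,"twist":-0.19,"claw":85},
  {"dx":383,"dy":640,"dz":0,"twist":-0.19,"claw":85},
], newtons=40)

```text
t: 1.3
tcp_pos: [476.4, -156.0, 239.5]
tool_rot: [0.06, 0.705, 0.06, -0.704]
contact_force: [0.9, 0.4, -0.6]
opening: 85.0
```

```bash
python3 -c "
from h import *
st()"
```

```text
t 1.3 tcp [ 476.4 -156.   239.5] jawang -1.402 xaxis [ 0. -0. -1.] F [ 0.9  0.4 -0.6] open 85.0 q [ 0.28  0.53 -0.09  1.94  0.07  0.68 -1.25]
```

>>> arm_command([
  {"dx":126,"dy":211,"dz":-45,"twist":0,"claw":85},
  {"dx":126,"dy":211,"dz":-45,"twist":0,"claw":85},
  {"dx":126,"dy":211,"dz":-45,"twist":0,"claw":85},
  {"dx":126,"dy":211,"dz":-45,"twist":0,"claw":85},
  {"dx":126,"dy":211,"dz":-45,"twist":0,"claw":85},
  {"dx":126,"dy":211,"dz":-45,"twist":0,"claw":85},
  {"dx":126,"dy":211,"dz":-45,"twist":0,"claw":85},
  {"dx":126,"dy":211,"dz":-45,"twist":0,"claw":85},
  {"dx":126,"dy":211,"dz":-45,"twist":0,"claw":85},
])

```text
t: 2.05
tcp_pos: [601.2, 52.6, 194.0]
tool_rot: [-0.06, -0.704, -0.059, 0.705]
contact_force: [0.3, -1.2, 0.2]
opening: 85.0
```

```bash
python3 -c "
from h import *
st()
S=grab('scene','s3.png')
s=S['img'][:,:,::-1];cv2.imwrite('pics/c3.png',cv2.resize(s[120:280,160:360],(800,640),interpolation=cv2.INTER_CUBIC)[:600])
for P in [(602,55,195),(602,55,98)]:print((proj(S,P)-[160,120])*4)"
```

```text
t 2.05 tcp [601.2  52.6 194. ] jawang -1.402 xaxis [-0.001 -0.001 -1.   ] F [ 0.3 -1.2  0.2] open 85.0 q [-0.14  0.71 -0.05  1.68  0.05  0.75 -1.61]
[[312.82000122 203.94725176]]
[[320.18808006 286.21594205]]
```

View pics/c3.png

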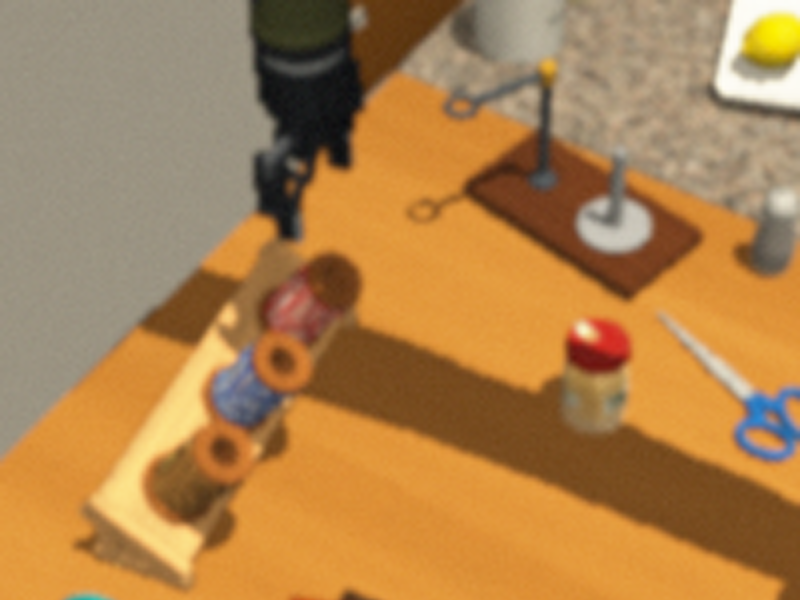

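The gripper is above the red spool, with the fingers at about (265–345, 150–220) in the crop. I'll descend now.

>>> arm_command([
  {"dx":0,"dy":2,"dz":-25,"twist":0,"claw":85},
  {"dx":0,"dy":2,"dz":-50,"twist":0,"claw":85},
  {"dx":0,"dy":2,"dz":-65,"twist":0,"claw":85},
  {"dx":0,"dy":2,"dz":-80,"twist":0,"claw":85},
  {"dx":0,"dy":2,"dz":-95,"twist":0,"claw":85},
  {"dx":0,"dy":2,"dz":-107,"twist":0,"claw":85},
  {"dx":0,"dy":2,"dz":-107,"twist":0,"claw":85},
  {"dx":0,"dy":2,"dz":-107,"twist":0,"claw":85},
])

```text
t: 2.77
tcp_pos: [601.2, 53.9, 87.3]
tool_rot: [-0.059, -0.704, -0.059, 0.705]
contact_force: [0.3, 0.1, 0.7]
opening: 85.0
```

>>> arm_command([
  {"dx":0,"dy":0,"dz":0,"twist":0,"claw":60},
  {"dx":0,"dy":0,"dz":0,"twist":0,"claw":56},
  {"dx":0,"dy":0,"dz":0,"twist":0,"claw":50},
  {"dx":0,"dy":0,"dz":0,"twist":0,"claw":40},
  {"dx":0,"dy":0,"dz":0,"twist":0,"claw":40},
  {"dx":0,"dy":0,"dz":0,"twist":0,"claw":40},
  {"dx":0,"dy":0,"dz":0,"twist":0,"claw":40},
  {"dx":0,"dy":0,"dz":0,"twist":0,"claw":40},
], newtons=40)

```text
t: 3.43
tcp_pos: [602.1, 55.4, 88.7]
tool_rot: [0.06, 0.705, 0.06, -0.704]
contact_force: [-0.4, 0.0, 4.9]
opening: 51.5
```

```bash
python3 -c "
from h import *
st()"
```

```text
t 3.43 tcp [602.1  55.4  88.7] jawang -1.402 xaxis [ 0.002  0.    -1.   ] F [-0.4  0.   4.9] open 51.5 q [-0.15  0.86 -0.04  1.75  0.06  0.53 -1.62]
```

>>> arm_command([
  {"dx":-4,"dy":-1,"dz":6,"twist":0,"claw":40},
  {"dx":-9,"dy":-1.5,"dz":13,"twist":0,"claw":40},
  {"dx":-13,"dy":-2,"dz":19,"twist":0,"claw":40},
  {"dx":-17,"dy":-3,"dz":24.5,"twist":0,"claw":40},
  {"dx":-17,"dy":-3,"dz":24.5,"twist":0,"claw":40},
])

```text
t: 3.85
tcp_pos: [584.6, 52.2, 113.5]
tool_rot: [0.06, 0.705, 0.06, -0.704]
contact_force: [1.4, 0.7, 1.3]
opening: 51.9
```

>>> arm_command([
  {"dx":-6,"dy":-1,"dz":8,"twist":0,"claw":40},
  {"dx":-11,"dy":-2,"dz":16,"twist":0,"claw":40},
  {"dx":-17,"dy":-3,"dz":25,"twist":0,"claw":40},
  {"dx":-23,"dy":-4,"dz":33,"twist":0,"claw":40},
  {"dx":-31,"dy":-5,"dz":45,"twist":0,"claw":40},
  {"dx":-40,"dy":-7,"dz":60,"twist":0,"claw":40},
  {"dx":-60,"dy":-10,"dz":80,"twist":0,"claw":40},
  {"dx":-80,"dy":-12,"dz":80,"twist":0,"claw":40},
  {"dx":-80,"dy":-12,"dz":80,"twist":0,"claw":40},
])

```text
t: 4.6
tcp_pos: [497.7, 38.5, 192.4]
tool_rot: [-0.06, -0.701, -0.059, 0.708]
contact_force: [-0.7, -0.7, -2.0]
opening: 51.9
```

```bash
python3 -c "
from h import *
st()
S=grab('scene');T=grab('top')
s=S['img'][:,:,::-1];t=T['img'][:,:,::-1]
cv2.imwrite('pics/c4.png',np.hstack([cv2.resize(i,(400,600),interpolation=cv2.INTER_CUBIC) for i in (s[130:280,190:290],t[110:260,240:340])]))"
```

```text
t 4.6 tcp [497.7  38.5 192.4] jawang -1.403 xaxis [-0.009 -0.002 -1.   ] F [-0.7 -0.7 -2. ] open 51.9 q [-0.14  0.6  -0.05  1.99  0.05  0.56 -1.63]
```

View pics/c4.png

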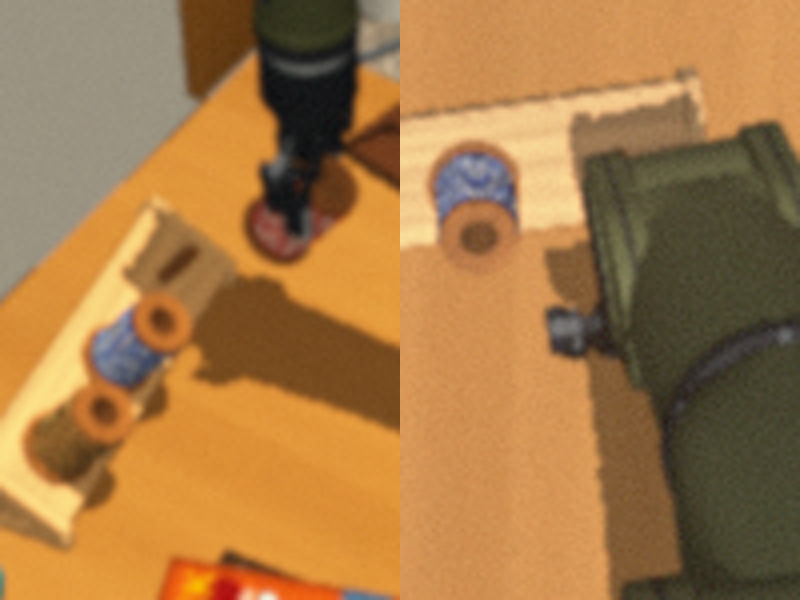

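The spool is off the dowel and still tilted in the grip. I'll lower its front edge to the table to stand it upright there.

>>> arm_command([
  {"dx":-8,"dy":0,"dz":-40,"twist":0,"claw":40},
  {"dx":-8,"dy":0,"dz":-80,"twist":0,"claw":40},
  {"dx":-8,"dy":0,"dz":-105,"twist":0,"claw":40},
  {"dx":-8,"dy":0,"dz":-115,"twist":0,"claw":40},
  {"dx":-8,"dy":0,"dz":-122,"twist":0,"claw":40},
  {"dx":-8,"dy":0,"dz":-126,"twist":0,"claw":40},
  {"dx":-8,"dy":0,"dz":-126,"twist":0,"claw":40},
])

```text
t: 5.28
tcp_pos: [497.2, 40.2, 66.0]
tool_rot: [0.06, 0.705, 0.06, -0.704]
contact_force: [-0.2, -1.2, -1.8]
opening: 51.4
```

>>> arm_command([
  {"dx":0,"dy":0,"dz":-2,"twist":0,"claw":40},
  {"dx":0,"dy":0,"dz":-4,"twist":0,"claw":40},
  {"dx":0,"dy":0,"dz":-6,"twist":0,"claw":40},
  {"dx":0,"dy":0,"dz":-6,"twist":0,"claw":40},
])

```text
t: 5.62
tcp_pos: [496.8, 40.2, 60.1]
tool_rot: [0.06, 0.705, 0.06, -0.704]
contact_force: [-0.9, 0.3, -2.2]
opening: 51.6
```

>>> arm_command([
  {"dx":0,"dy":0,"dz":-1.5,"twist":0,"claw":40},
  {"dx":0,"dy":0,"dz":-3,"twist":0,"claw":40},
  {"dx":0,"dy":0,"dz":-4,"twist":0,"claw":40},
  {"dx":0,"dy":0,"dz":-4,"twist":0,"claw":40},
], newtons=20)

```text
t: 5.95
tcp_pos: [496.8, 40.1, 58.3]
tool_rot: [0.06, 0.705, 0.059, -0.704]
contact_force: [-3.2, 0.1, 25.4]
opening: 51.5
```

>>> arm_command([
  {"dx":4,"dy":0.7,"dz":0.8,"twist":0,"claw":40},
  {"dx":8,"dy":1.3,"dz":1,"twist":0,"claw":40},
  {"dx":12,"dy":2,"dz":1,"twist":0,"claw":40},
  {"dx":16,"dy":2.7,"dz":0.8,"twist":0,"claw":40},
  {"dx":20,"dy":3.3,"dz":0.3,"twist":0,"claw":40},
  {"dx":24,"dy":4,"dz":-0.4,"twist":0,"claw":40},
  {"dx":24,"dy":4,"dz":-0.4,"twist":0,"claw":40},
], newtons=20)

```text
t: 6.53
tcp_pos: [518.2, 43.7, 56.7]
tool_rot: [-0.06, -0.703, -0.059, 0.706]
contact_force: [-6.0, -0.0, 16.5]
opening: 51.8
```

```bash
python3 -c "
from h import *
st()
S=grab('scene');print(proj(S,[520,45,60]))
s=S['img'][:,:,::-1]
cv2.imwrite('pics/c5.png',cv2.resize(s[150:270,190:310],(600,600),interpolation=cv2.INTER_CUBIC))"
```

```text
t 6.53 tcp [518.2  43.7  56.7] jawang -1.402 xaxis [-0.005 -0.001 -1.   ] F [-6.  -0.  16.5] open 51.8 q [-0.16  0.86 -0.03  2.01  0.07  0.28 -1.65]
[[261.96938986 206.80687032]]
```

View pics/c5.png

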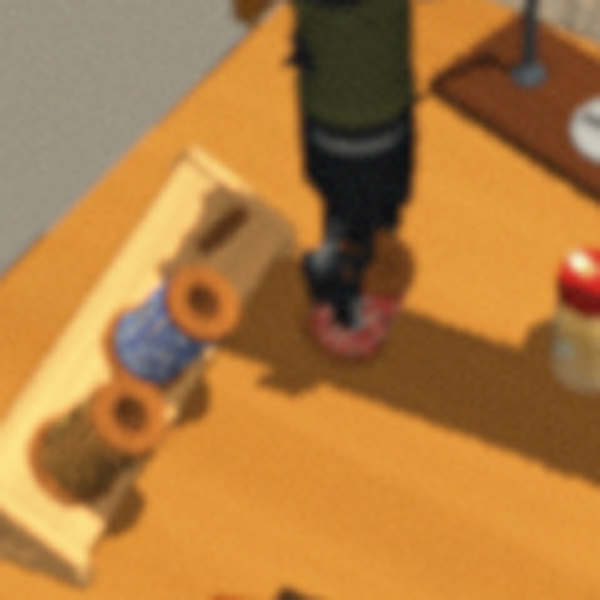

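>>> arm_command([
  {"dx":4,"dy":0.7,"dz":-1,"twist":0,"claw":40},
  {"dx":8,"dy":1.3,"dz":-2.2,"twist":0,"claw":40},
  {"dx":12,"dy":2,"dz":-3.5,"twist":0,"claw":40},
  {"dx":15,"dy":2.5,"dz":-4.7,"twist":0,"claw":40},
  {"dx":18,"dy":3,"dz":-6,"twist":0,"claw":40},
  {"dx":18,"dy":3,"dz":-6.5,"twist":0,"claw":40},
  {"dx":18,"dy":3,"dz":-6.5,"twist":0,"claw":40},
], newtons=20)

```text
t: 7.17
tcp_pos: [537.4, 47.0, 50.1]
tool_rot: [-0.06, -0.704, -0.059, 0.705]
contact_force: [-3.8, 0.3, 12.5]
opening: 51.7
```

>>> arm_command([
  {"dx":0,"dy":0,"dz":-1,"twist":0,"claw":40},
  {"dx":0,"dy":0,"dz":-1.5,"twist":0,"claw":40},
  {"dx":0,"dy":0,"dz":-1.5,"twist":0,"claw":40},
], newtons=20)

```text
t: 7.42
tcp_pos: [538.9, 47.4, 49.2]
tool_rot: [0.06, 0.705, 0.06, -0.704]
contact_force: [-1.6, 1.0, 15.2]
opening: 51.7
```

```bash
python3 -c "
from h import *
st()
S=grab('scene')
s=S['img'][:,:,::-1]
cv2.imwrite('pics/c6.png',cv2.resize(s[170:250,215:295],(560,560),interpolation=cv2.INTER_CUBIC))"
```

```text
t 7.42 tcp [538.9  47.4  49.2] jawang -1.402 xaxis [ 0.001  0.    -1.   ] F [-1.6  1.  15.2] open 51.7 q [-0.16  0.88 -0.03  1.95  0.07  0.3  -1.65]
```

View pics/c6.png

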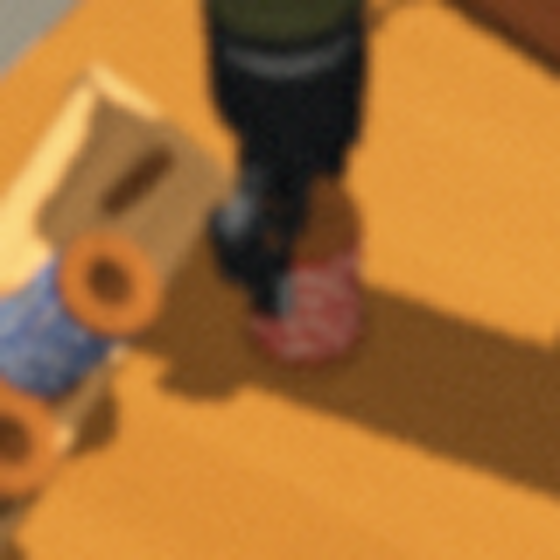

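The spool is nearly upright with its foot on the table. I'll release it so it settles, then turn the jaws by about 70° and regrip, so it gets centred on the other axis too.

>>> arm_command([
  {"dx":0,"dy":0,"dz":1,"twist":0,"claw":52},
  {"dx":0,"dy":0,"dz":2,"twist":0,"claw":54},
  {"dx":0,"dy":0,"dz":2,"twist":0,"claw":56},
  {"dx":0,"dy":0,"dz":2,"twist":0,"claw":60},
  {"dx":0,"dy":0,"dz":2,"twist":0,"claw":70},
  {"dx":0,"dy":0,"dz":2,"twist":0,"claw":84},
  {"dx":0,"dy":0,"dz":2,"twist":0,"claw":84},
  {"dx":0,"dy":0,"dz":2,"twist":0,"claw":84},
  {"dx":0,"dy":0,"dz":5,"twist":0,"claw":84},
], newtons=20)

```text
t: 8.22
tcp_pos: [538.2, 47.1, 52.0]
tool_rot: [-0.06, -0.704, -0.06, 0.705]
contact_force: [0.2, 0.6, 0.4]
opening: 84.1
```

>>> arm_command([
  {"dx":0,"dy":0,"dz":4,"twist":0.11,"claw":84},
  {"dx":0,"dy":0,"dz":4,"twist":0.22,"claw":84},
  {"dx":0,"dy":0,"dz":4,"twist":0.33,"claw":84},
  {"dx":0,"dy":0,"dz":4,"twist":0.44,"claw":84},
  {"dx":0,"dy":0,"dz":4,"twist":0.55,"claw":84},
  {"dx":0,"dy":0,"dz":4,"twist":0.66,"claw":84},
  {"dx":0,"dy":0,"dz":4,"twist":0.77,"claw":84},
  {"dx":0,"dy":0,"dz":4,"twist":0.88,"claw":84},
  {"dx":0,"dy":0,"dz":4,"twist":0.99,"claw":84},
  {"dx":0,"dy":0,"dz":4,"twist":1.1,"claw":84},
  {"dx":0,"dy":0,"dz":4,"twist":1.22,"claw":84},
  {"dx":0,"dy":0,"dz":4,"twist":1.226,"claw":84},
])

```text
t: 9.22
tcp_pos: [538.6, 46.8, 56.5]
tool_rot: [0.455, 0.541, 0.455, -0.541]
contact_force: [-0.7, -0.5, 0.0]
opening: 84.0
```

```bash
python3 -c "
from h import *
st()
S=grab('scene')
s=S['img'][:,:,::-1]
cv2.imwrite('pics/c7.png',cv2.resize(s[170:250,215:295],(560,560),interpolation=cv2.INTER_CUBIC))"
```

```text
t 9.22 tcp [538.6  46.8  56.5] jawang -0.173 xaxis [ 0.  0. -1.] F [-0.7 -0.5  0. ] open 84.0 q [-0.    0.88 -0.28  1.94  0.59  0.4  -0.91]
```

View pics/c7.png

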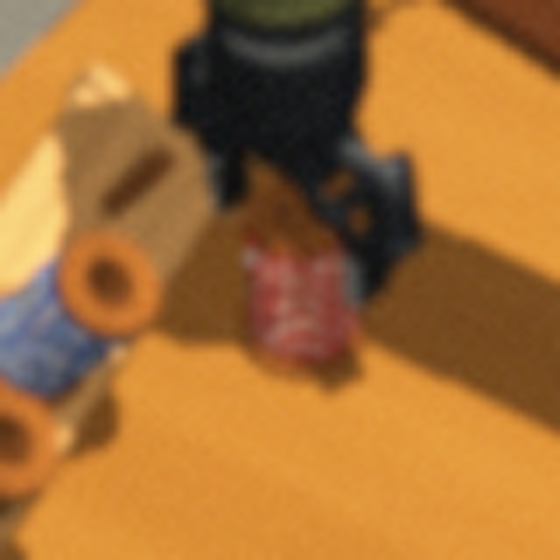

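The spool stands upright between the fingers, so I'll regrip it.

>>> arm_command([
  {"dx":0,"dy":0,"dz":0,"twist":0,"claw":65},
  {"dx":0,"dy":0,"dz":0,"twist":0,"claw":56},
  {"dx":0,"dy":0,"dz":0,"twist":0,"claw":50},
  {"dx":0,"dy":0,"dz":0,"twist":0,"claw":40},
  {"dx":0,"dy":0,"dz":0,"twist":0,"claw":40},
  {"dx":0,"dy":0,"dz":0,"twist":0,"claw":40},
  {"dx":0,"dy":0,"dz":0,"twist":0,"claw":40},
  {"dx":0,"dy":0,"dz":0,"twist":0,"claw":40},
], newtons=40)

```text
t: 9.93
tcp_pos: [538.4, 47.1, 56.7]
tool_rot: [-0.454, -0.542, -0.454, 0.542]
contact_force: [-2.0, -0.1, 5.4]
opening: 51.6
```

>>> arm_command([
  {"dx":0,"dy":0,"dz":10,"twist":0,"claw":40},
  {"dx":0,"dy":0,"dz":30,"twist":0,"claw":40},
  {"dx":0,"dy":0,"dz":60,"twist":0,"claw":40},
  {"dx":0,"dy":0,"dz":95,"twist":0,"claw":40},
  {"dx":-20,"dy":-70,"dz":130,"twist":0,"claw":40},
  {"dx":-20,"dy":-70,"dz":130,"twist":0,"claw":40},
  {"dx":-20,"dy":-70,"dz":130,"twist":0,"claw":40},
  {"dx":-20,"dy":-70,"dz":130,"twist":0,"claw":40},
])

```text
t: 10.6
tcp_pos: [518.2, -26.4, 187.4]
tool_rot: [-0.453, -0.543, -0.452, 0.544]
contact_force: [0.3, 0.7, -2.9]
opening: 51.8
```

```bash
python3 -c "
from h import *
np.set_printoptions(precision=1,suppress=True)
st()
T=grab('top','top8.png')
hsv=cv2.cvtColor(T['img'],cv2.COLOR_RGB2HSV)
# disc: bright grey blob near (395,216)
m=((hsv[...,1]<45)&(hsv[...,2]>120)).astype('uint8');m[:190]=0;m[245:]=0;m[:,:375]=0;m[:,418:]=0
n,l,s,c=cv2.connectedComponentsWithStats(m);k=1+np.argmax(s[1:,4])
cn=max(cv2.findContours((l==k).astype('uint8'),0,1)[0],key=len)
print('disc',s[k],cv2.fitEllipse(cv2.convexHull(cn)),cv2.minEnclosingCircle(cn))
u,v=cv2.fitEllipse(cv2.convexHull(cn))[0];print(onz(T,u,v,20))
# brass cap
m=((hsv[...,0]>18)&(hsv[...,0]<32)&(hsv[...,1]>130)&(hsv[...,2]>110)).astype('uint8');m[:165]=0;m[190:]=0;m[:,:408]=0;m[:,424:]=0
M=cv2.moments(m,True);print('cap',M['m00'],[onz(T,M['m10']/M['m00'],M['m01']/M['m00'],z) for z in (160,)] if M['m00'] else 0)
t=T['img'][:,:,::-1];cv2.imwrite('pics/c8.png',cv2.resize(t[130:250,280:440],(800,600),interpolation=cv2.INTER_CUBIC))
"
```

```text
t 10.6 tcp [518.2 -26.4 187.4] jawang -0.182 xaxis [ 0. -0. -1.] F [ 0.3  0.7 -2.9] open 51.8 q [ 0.2  0.7 -0.5  1.9  0.5  0.7 -0.7]Traceback (most recent call last):
  File "<string>", line 9, in <module>
    n,l,s,c=cv2.connectedComponentsWithStats(m);k=1+np.argmax(s[1:,4])
                                                    ~~~~~~~~~^^^^^^^^^
    return _wrapfunc(a, 'argmax', axis=axis, out=out, **kwds)
    return bound(*args, **kwds)
ValueError: attempt to get argmax of an empty sequence
```

```bash
cat > d.py <<'E'
from h import *
np.set_printoptions(precision=1,suppress=True)
st()
T=grab('top');S=grab('scene','s8.png')
def disc(f,d,u,v,r,z):
    i=cv2.imread('pics/'+f);x0,y0=int(u)-r,int(v)-r
    c=cv2.cvtColor(i[y0:y0+2*r,x0:x0+2*r],cv2.COLOR_BGR2HSV)
    m=((c[...,1]<60)&(c[...,2]>110)).astype('uint8')
    cn=max(cv2.findContours(m,0,1)[0],key=cv2.contourArea)
    e=cv2.fitEllipse(cv2.convexHull(cn));p=np.array(e[0])+[x0,y0]
    print(f,p,e[1],onz(d,*p,z))
disc('top1.png',T,395.3,216.3,18,20)
disc('scene1.png',S,313.7,176,14,20)
for f,d,b in(('top1.png',T,(408,424,168,186)),('scene1.png',S,(288,306,130,146))):
    c=cv2.cvtColor(cv2.imread('pics/'+f)[b[2]:b[3],b[0]:b[1]],cv2.COLOR_BGR2HSV)
    m=((c[...,0]>17)&(c[...,0]<33)&(c[...,1]>140)&(c[...,2]>120)).astype('uint8');M=cv2.moments(m,True)
    if M['m00']:p=M['m10']/M['m00']+b[0],M['m01']/M['m00']+b[2];print('cap',f,M['m00'],p,onz(d,*p,158))
s=S['img'][:,:,::-1];cv2.imwrite('pics/c8.png',cv2.resize(s[110:210,235:345],(792,600)[:2],interpolation=cv2.INTER_CUBIC))
for P in [(518,-26,130.7),(518,-26,220)]:print(proj(S,P),(proj(S,P)-[235,110])*[7.2,6])
E
python3 d.py
```

```text
t 10.65 tcp [518.5 -23.9 186.9] jawang -0.179 xaxis [ 0. -0. -1.] F [ 0.5  0.7 -2.8] open 52.0 q [ 0.2  0.7 -0.5  1.9  0.5  0.7 -0.7]
top1.png [394.9 215.4] (25.306289672851562, 25.990015029907227) [ 468.1 -220.7   20. ]
scene1.png [313.2 174.7] (16.281192779541016, 17.65252685546875) [ 467.8 -221.8   20. ]
cap top1.png 37.0 (415.4594594594595, 176.0810810810811) [ 556.3 -237.9  158. ]
cap scene1.png 19.0 (296.6842105263158, 137.1578947368421) [ 550.9 -230.6  158. ]
[[273.6 179.9]] [[278.1 419.6]]
[[273.5 160.4]] [[276.9 302.4]]
```

View pics/c8.png

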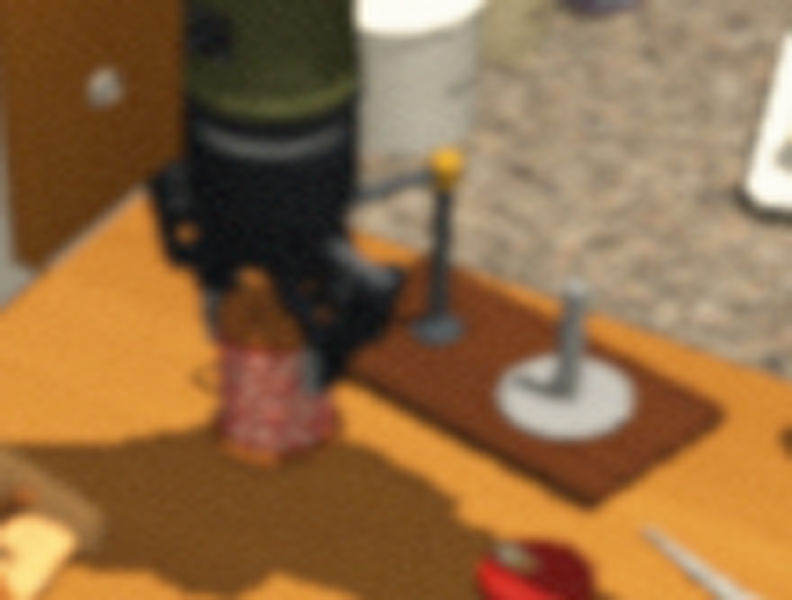

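Both cameras now put the seat at (468,−221). The spool hangs upright, centred on the TCP. Its foot is at about (277,455) in the crop and the spindle tip at (575,290). I'll carry it over.

>>> arm_command([
  {"dx":-10,"dy":-39,"dz":0,"twist":0,"claw":40},
  {"dx":-20,"dy":-79,"dz":0,"twist":0,"claw":40},
  {"dx":-30,"dy":-118,"dz":0,"twist":0,"claw":40},
  {"dx":-40,"dy":-158,"dz":0,"twist":0,"claw":40},
  {"dx":-46,"dy":-180,"dz":0,"twist":0,"claw":40},
  {"dx":-50,"dy":-198,"dz":0,"twist":0,"claw":40},
  {"dx":-50,"dy":-198,"dz":0,"twist":0,"claw":40},
  {"dx":-50,"dy":-198,"dz":0,"twist":0,"claw":40},
  {"dx":-50,"dy":-198,"dz":0,"twist":0,"claw":40},
])

```text
t: 11.5
tcp_pos: [469.4, -218.7, 186.1]
tool_rot: [0.455, 0.542, 0.455, -0.541]
contact_force: [0.3, 0.6, -1.6]
opening: 52.0
```

```bash
python3 -c "
from h import *
st()"
```

```text
t 11.5 tcp [ 469.4 -218.7  186.1] jawang -0.173 xaxis [ 0.     0.002 -1.   ] F [ 0.3  0.6 -1.6] open 52.0 q [ 0.66  0.67 -0.5   1.93  0.5   0.67 -0.33]
```

>>> arm_command([
  {"dx":-1,"dy":-2,"dz":-5,"twist":0,"claw":40},
  {"dx":-1,"dy":-2,"dz":-10,"twist":0,"claw":40},
  {"dx":-1,"dy":-2,"dz":-14,"twist":0,"claw":40},
  {"dx":-1,"dy":-2,"dz":-17,"twist":0,"claw":40},
  {"dx":-1,"dy":-2,"dz":-20,"twist":0,"claw":40},
  {"dx":-1,"dy":-2,"dz":-23,"twist":0,"claw":40},
  {"dx":-1,"dy":-2,"dz":-26,"twist":0,"claw":40},
  {"dx":-1,"dy":-2,"dz":-26,"twist":0,"claw":40},
])

```text
t: 12.17
tcp_pos: [467.3, -222.8, 159.8]
tool_rot: [-0.454, -0.542, -0.454, 0.542]
contact_force: [-0.3, 0.5, -2.8]
opening: 51.8
```

>>> arm_command([
  {"dx":0,"dy":0,"dz":-7,"twist":0,"claw":40},
  {"dx":0,"dy":0,"dz":-14,"twist":0,"claw":40},
  {"dx":0,"dy":0,"dz":-21,"twist":0,"claw":40},
  {"dx":0,"dy":0,"dz":-28,"twist":0,"claw":40},
  {"dx":0,"dy":0,"dz":-36,"twist":0,"claw":40},
  {"dx":0,"dy":0,"dz":-44,"twist":0,"claw":40},
  {"dx":0,"dy":0,"dz":-44,"twist":0,"claw":40},
])

```text
t: 12.75
tcp_pos: [466.5, -222.5, 114.7]
tool_rot: [-0.453, -0.541, -0.455, 0.542]
contact_force: [0.1, -0.1, -2.8]
opening: 52.0
```

>>> arm_command([
  {"dx":0,"dy":0,"dz":-8,"twist":0,"claw":40},
  {"dx":0,"dy":0,"dz":-16,"twist":0,"claw":40},
  {"dx":0,"dy":0,"dz":-24,"twist":0,"claw":40},
  {"dx":0,"dy":0,"dz":-30,"twist":0,"claw":40},
  {"dx":0,"dy":0,"dz":-34,"twist":0,"claw":40},
  {"dx":0,"dy":0,"dz":-36,"twist":0,"claw":40},
  {"dx":0,"dy":0,"dz":-36,"twist":0,"claw":40},
])

```text
t: 13.33
tcp_pos: [467.4, -222.7, 80.0]
tool_rot: [-0.454, -0.542, -0.454, 0.542]
contact_force: [0.3, -0.8, -1.8]
opening: 51.9
```

>>> arm_command([
  {"dx":0,"dy":0,"dz":-1,"twist":0,"claw":40},
  {"dx":0,"dy":0,"dz":-2,"twist":0,"claw":40},
  {"dx":0,"dy":0,"dz":-3,"twist":0,"claw":40},
  {"dx":0,"dy":0,"dz":-4,"twist":0,"claw":40},
  {"dx":0,"dy":0,"dz":-4,"twist":0,"claw":40},
])

```text
t: 13.75
tcp_pos: [467.7, -223.0, 76.7]
tool_rot: [0.454, 0.542, 0.454, -0.542]
contact_force: [-0.4, 0.5, 0.3]
opening: 51.4
```

>>> arm_command([
  {"dx":0,"dy":0,"dz":-0.5,"twist":0,"claw":40},
  {"dx":0,"dy":0,"dz":-1,"twist":0,"claw":40},
  {"dx":0,"dy":0,"dz":-1,"twist":0,"claw":40},
])

```text
t: 14.0
tcp_pos: [467.7, -223.0, 76.7]
tool_rot: [-0.455, -0.542, -0.454, 0.542]
contact_force: [-1.8, 0.8, 10.5]
opening: 52.0
```

The spool is seated: the TCP stays at 76.7 mm and the force rises to 10 N. I'll release and lift.

>>> arm_command([
  {"dx":0,"dy":0,"dz":1,"twist":0,"claw":53},
  {"dx":0,"dy":0,"dz":1,"twist":0,"claw":56},
  {"dx":0,"dy":0,"dz":1,"twist":0,"claw":62},
  {"dx":0,"dy":0,"dz":1,"twist":0,"claw":75},
  {"dx":0,"dy":0,"dz":1,"twist":0,"claw":75},
  {"dx":0,"dy":0,"dz":1,"twist":0,"claw":75},
  {"dx":0,"dy":0,"dz":20,"twist":0,"claw":75},
  {"dx":0,"dy":0,"dz":50,"twist":0,"claw":75},
  {"dx":0,"dy":0,"dz":90,"twist":0,"claw":75},
  {"dx":0,"dy":0,"dz":125,"twist":0,"claw":20},
  {"dx":0,"dy":0,"dz":125,"twist":0,"claw":0},
  {"dx":0,"dy":0,"dz":125,"twist":0,"claw":0},
], newtons=20)

```text
t: 15.0
tcp_pos: [468.7, -223.4, 202.2]
tool_rot: [0.455, 0.543, 0.453, -0.541]
contact_force: [-0.3, -0.6, -1.3]
opening: 39.2
```

```bash
python3 -c "
from h import *
st()
S=grab('scene')
s=S['img'][:,:,::-1];cv2.imwrite('pics/c9.png',cv2.resize(s[110:210,235:345],(792,600),interpolation=cv2.INTER_CUBIC))
for P in [(598,-161,150),(468,-221,110),(556,-238,150)]:print((proj(S,P)-[235,110])*[7.2,6])
h=np.array([556,-238]);
for a in np.radians([61,85,110,130,145,158,169]):
    e=np.array([np.cos(a),np.sin(a)]);t=np.array([-e[1],e[0]]);print(round(np.degrees(a)),h+55*e-17*t)"
```

```text
t 15.0 tcp [ 468.7 -223.4  202.2] jawang -0.177 xaxis [ 0.004 -0.002 -1.   ] F [-0.3 -0.6 -1.3] open 39.2 q [ 0.68  0.64 -0.53  1.92  0.48  0.7  -0.31]
[[290.09399136 209.79657745]]
[[573.06634062 281.61564464]]
[[442.52148625 163.59196934]]
61 [ 597.53306413 -198.13767965]
85 [ 577.72887572 -184.69093923]
110 [ 553.16366667 -180.50256342]
130 [ 533.669437   -184.94016626]
145 [ 520.69743698 -192.52771125]
158 [ 511.37320009 -201.63451183]
169 [ 505.25425783 -210.81784314]
```

View pics/c9.png

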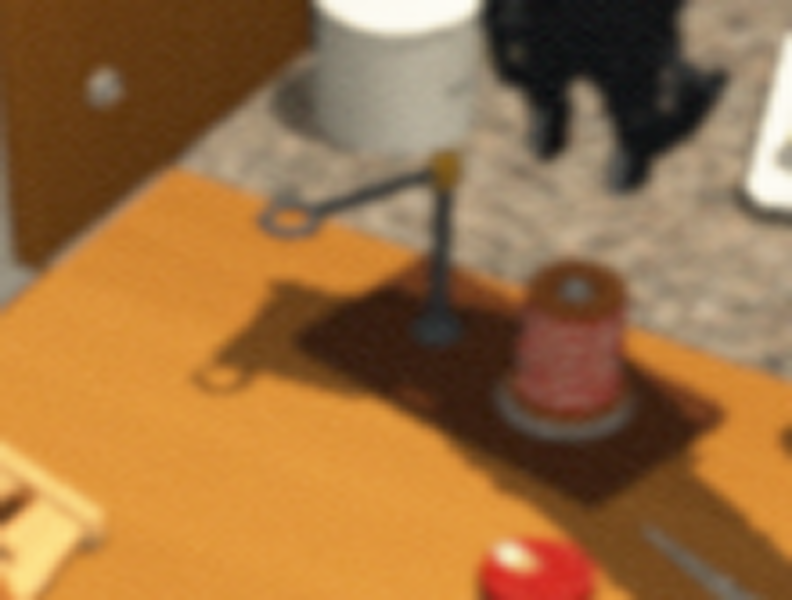

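The spool is fully down on the disc with the spindle tip in its bore at (575,290). The keeper is still open, with its eye at (290,213). I'll move to its outer side.

>>> arm_command([
  {"dx":36,"dy":4,"dz":0,"twist":0,"claw":0},
  {"dx":72,"dy":9,"dz":0,"twist":0,"claw":0},
  {"dx":108,"dy":13,"dz":0,"twist":0,"claw":0},
  {"dx":143,"dy":17,"dz":0,"twist":0,"claw":0},
  {"dx":143,"dy":17,"dz":0,"twist":0,"claw":0},
  {"dx":143,"dy":17,"dz":0,"twist":0,"claw":0},
  {"dx":143,"dy":17,"dz":-20,"twist":0,"claw":0},
  {"dx":143,"dy":17,"dz":-40,"twist":0,"claw":0},
  {"dx":143,"dy":17,"dz":-56,"twist":0,"claw":0},
  {"dx":143,"dy":17,"dz":-64,"twist":0,"claw":0},
  {"dx":143,"dy":17,"dz":-64,"twist":0,"claw":0},
])

```text
t: 15.97
tcp_pos: [607.3, -206.2, 133.4]
tool_rot: [-0.452, -0.54, -0.456, 0.544]
contact_force: [-0.7, -0.2, -0.2]
opening: 0.2
```

>>> arm_command([
  {"dx":-8,"dy":4,"dz":0,"twist":0,"claw":0},
  {"dx":-14,"dy":8,"dz":0,"twist":0,"claw":0},
  {"dx":-24,"dy":15,"dz":0,"twist":0,"claw":0},
  {"dx":-34,"dy":21,"dz":0,"twist":0,"claw":0},
  {"dx":-46,"dy":24,"dz":0,"twist":0,"claw":0},
  {"dx":-58,"dy":25.5,"dz":0,"twist":0,"claw":0},
  {"dx":-68,"dy":24,"dz":0,"twist":0,"claw":0},
  {"dx":-78,"dy":21,"dz":0,"twist":0,"claw":0},
  {"dx":-85,"dy":17.5,"dz":0,"twist":0,"claw":0},
  {"dx":-91,"dy":13.5,"dz":0,"twist":0,"claw":0},
  {"dx":-96,"dy":9,"dz":0,"twist":0,"claw":0},
  {"dx":-96,"dy":9,"dz":0,"twist":0,"claw":0},
])

```text
t: 16.97
tcp_pos: [515.3, -197.3, 137.7]
tool_rot: [0.455, 0.543, 0.453, -0.541]
contact_force: [1.8, 0.5, 0.7]
opening: 0.2
```

>>> arm_command([
  {"dx":-3,"dy":-4,"dz":0,"twist":0,"claw":0},
  {"dx":-6,"dy":-8,"dz":0,"twist":0,"claw":0},
  {"dx":-9,"dy":-12,"dz":0,"twist":0,"claw":0},
  {"dx":-9,"dy":-12,"dz":0,"twist":0,"claw":0},
])

```text
t: 17.3
tcp_pos: [504.4, -209.9, 136.3]
tool_rot: [-0.454, -0.542, -0.454, 0.543]
contact_force: [1.1, 1.8, 1.3]
opening: -0.0
```

Now I'll push gently along −y towards the stop.

>>> arm_command([
  {"dx":0,"dy":-2,"dz":0,"twist":0,"claw":0},
  {"dx":0,"dy":-4,"dz":0,"twist":0,"claw":0},
  {"dx":0,"dy":-5,"dz":0,"twist":0,"claw":0},
  {"dx":0,"dy":-5,"dz":0,"twist":0,"claw":0},
])

```text
t: 17.63
tcp_pos: [504.0, -212.1, 136.1]
tool_rot: [-0.453, -0.541, -0.456, 0.542]
contact_force: [-1.4, 5.9, 2.9]
opening: 0.3
```

>>> arm_command([
  {"dx":0,"dy":-1,"dz":0,"twist":0,"claw":0},
  {"dx":0,"dy":-1.5,"dz":0,"twist":0,"claw":0},
  {"dx":0,"dy":-1.5,"dz":0,"twist":0,"claw":0},
])

```text
t: 17.88
tcp_pos: [504.0, -212.2, 136.0]
tool_rot: [-0.453, -0.541, -0.457, 0.542]
contact_force: [-1.6, 7.8, 4.1]
opening: -0.0
```

The keeper is at its stop: the force rises with no further movement. I'll back off along +y, go up and look.

>>> arm_command([
  {"dx":2,"dy":10,"dz":0,"twist":0,"claw":0},
  {"dx":6,"dy":30,"dz":0,"twist":0,"claw":0},
  {"dx":8,"dy":50,"dz":20,"twist":0,"claw":0},
  {"dx":8,"dy":70,"dz":50,"twist":0,"claw":0},
  {"dx":8,"dy":100,"dz":80,"twist":0,"claw":0},
  {"dx":8,"dy":140,"dz":110,"twist":0,"claw":0},
  {"dx":8,"dy":180,"dz":120,"twist":0,"claw":0},
  {"dx":8,"dy":220,"dz":120,"twist":0,"claw":0},
  {"dx":8,"dy":260,"dz":120,"twist":0,"claw":0},
  {"dx":8,"dy":260,"dz":120,"twist":0,"claw":0},
  {"dx":8,"dy":260,"dz":120,"twist":0,"claw":0},
])

```text
t: 18.8
tcp_pos: [513.0, 47.8, 256.6]
tool_rot: [0.456, 0.541, 0.456, -0.541]
contact_force: [0.4, 0.0, -0.2]
opening: -0.3
```

```bash
python3 -c "
from h import *
st()
S=grab('scene');T=grab('top')
s=S['img'][:,:,::-1];t=T['img'][:,:,::-1]
cv2.imwrite('pics/c10.png',np.hstack([cv2.resize(i,(400,400),interpolation=cv2.INTER_CUBIC) for i in (s[120:220,260:360],t[150:250,340:440])]))
for d,o in((S,(260,120)),(T,(340,150))):
  for P in [(468,-221,150),(468,-221,115),(556,-238,160)]:print((proj(d,P)-o)*4)"
```

```text
t 18.8 tcp [513.   47.8 256.6] jawang -0.17 xaxis [-0.  0. -1.] F [ 0.4  0.  -0.2] open -0.3 q [ 0.16  0.56 -0.54  1.86  0.39  0.82 -0.75]
[[221.17915843 114.10645356]]
[[218.71564459 143.60694711]]
[[146.20024153  60.46301616]]
[[271.07769021 246.26076912]]
[[256.21587749 250.78639591]]
[[302.98916249 104.30522855]]
```

View pics/c10.png

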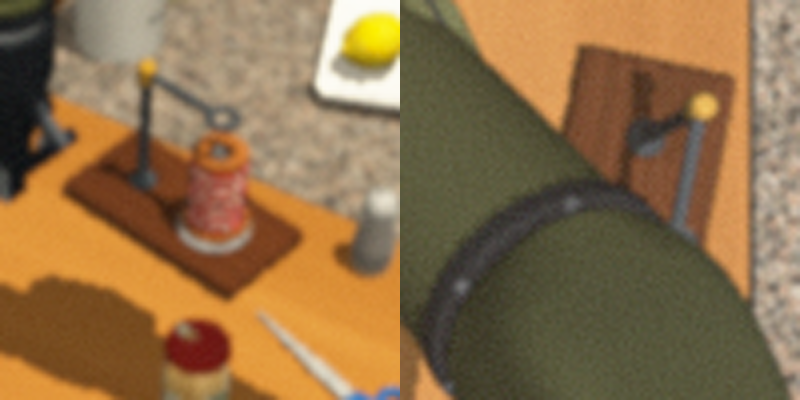

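The spool sits on the disc at (215,230). The eye is at (222,117), where a point above the spindle projects to (221,114), and the jar and salt look undisturbed. I'll hand in the job.

```bash
python3 -c "
from plant import robot
print(robot.close_job())"
```

```text
the job is handed in; nothing more can be done
None
```

The red spool is on the stand's spindle, fully down on the steel disc, and the keeper arm is closed over it. I handed the job in at about 19 s of the 58 s allowed.

- **Spool:** I drew it off its dowel along the slant and stood it upright on the table. After regripping it square, I lowered it over the spindle. At the seat the force rose to about 10 N with no further travel, at the height expected for a foot resting on the disc. The picture after release showed it upright on the disc.
- **Keeper arm:** I pushed it round until the force rose to about 8 N without further movement. In the last scene picture the eye is within about 1 pixel of where a point above the spindle should appear.
- **Everything else:** The jar and salt shaker look unmoved in the last picture. The other two spools were last seen in place when I regripped the red one, and no later move went near them.

**Checks that failed or disagreed:**
- My first two move calls were refused because the rows lacked fields; nothing moved.
- One script that looked for the disc failed, apparently because the arm hid it from the top camera. My first hand-picked readings from the two cameras also disagreed by about 6 mm. A cleaner fit then agreed to about 1 mm.
- In the last top picture the arm hid the eye, so the keeper's final position rests on the scene camera and the force at the stop.

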